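Bring a filter disc to focus height and hold the loupe over it

ROBOT

A 6-joint arm with a two-finger parallel gripper is mounted at the origin on the work surface. World frame = base frame: x ahead of the robot, y to its left, z up, the work surface at z = 0. Lengths are in mm, angles in degrees, forces in N, time in s.
With the tool pointing down it reaches from about 350 to 850 mm from the base axis. Payload 8.1 kg.
Tool frame: the origin (TCP) lies between the finger pads; the fingertips stand 8 mm ahead of it and the grasp point (between the pads) lies 11 mm behind it (r.tip_extent is the distance from the TCP to the fingertips, in mm); z points along the fingers, y is the direction in which the jaws open and shut (so a half turn about z gives the same grasp; the last joint's range is limited). The gripper opens to 85 mm and grips with 20 to 120 N. Pads are 22 mm wide; open, the fingers measure 114 mm over their backs; the gripper's body (76 mm by 85 mm) begins 54 mm behind the grasp point. The pads swing forward as they close: fully open they stand 13 mm farther back than shut.
Start: joints at [-81.899, 7.471, 85.268, -0, 87.261, -4.893], TCP at [134.937, -584.634, 218.292] pointing down, gripper open.
Joint ranges: [-169.43, 169.43], [-51.17, 129.36], [1.28, 143.12], [-76.62, 256.62], [0, 156.53], [-152.29, 152.29]. Speed limits (degrees/s): [136.94, 136.94, 159.86, 180, 180, 180].

INTERFACE

Orientations are given as [roll, pitch, yaw] about the fixed x, y, z axes, in that order (R = Rz(yaw) Ry(pitch) Rx(roll)).
In Python, from bench import sensors, viewer, hand_in, r gives the robot as it stands. The module is installed in compiled form; this text tells all that it offers.
- The arm moves only by the tool move_arm, never from a script. Its argument "rows" is a list that holds one entry, the list of rows, each a list of 6 numbers: the shift along the tool's x, y, z in m, then the turn, a rotation vector about the tool's x, y, z in degrees. In form: [[[tx, ty, tz, rx, ry, rz], ...]]. A call has 1 to 20 rows; each row is the pose to reach, as a shift and turn from the pose commanded when the call began, along the tool's axes at that moment; what a row does not reach only later rows make up. A row lasts 1/10 s, in which the tool goes at most 50 mm and 8.59 degrees, less where a joint would pass 70% of its speed; a pose out of reach is approached as far as the arm can. A call with a gripper value outside its range is refused whole. "grip" is the opening, from 0 (shut) to 1 (fully open), set as the call begins (left out, the last holds). The fingers move at their own pace and stop on an object; "newtons" is the grip in N (left out, the last holds). Time passes only in rows, so rows that repeat a pose let the fingers close. It gives the time, the measured TCP pose, the force and the opening at its end, in the units of the state.
- sensors.sense(): the state, without advancing time (a new reading comes with each control period).
- viewer.snapshot(name): name is "side" or "top"; returns a dict with "color" (420x560x3 uint8, red, green, blue), "camera_matrix" (3x3 intrinsics, pixels), "R" (3x3) and "t" (3): a world point X has camera coordinates R X + t. Camera axes: x right, y down, z forward; pixel columns grow to the right and rows downward; lengths in mm; the calibration is good to about 2 mm. A picture is of the moment at which its call begins. There is no depth.
- hand_in(): hands the job in, once; it reports no verdict.
The state is a dict: "time": time; "joint_pos": joint angles; "qd": joint speeds; "joint_efforts": joint torques, N m; "tool_pos": TCP position; "tcp_rot": TCP orientation; "ft_force": force on the tool from outside, world axes, zero at the start; "wrist_torque": the same for the moment, N m; "finger_gap": finger opening in mm.
Only numpy, scipy, OpenCV 4.12 (cv2) and the standard library are available. Lean on these libraries where they do the work, as an engineer would, in place of code of your own. Each camera call takes 0.05 s, during which the arm holds its last target.

TASK

Stand ballast weights upright on the sprung pan, beside the white filter disc and not on it, until the pan by itself brings its red pointer into the green band on the gauge post. Then take the loupe from its rest by the handle and hold it level and still over the disc, lens centred above it and as high as the yellow mark on the post, touching nothing else; the program finishes while the gripper is still holding it there. Keep the weights you do not need upright and leave the other things on the bench alone.

Things in the scene. Friction and masses are not known exactly. Their poses are not given: they have to be found in the camera images.
- balance: sprung inspection stage, fixed: grey base 200 (x) by 170 (y) by 30 mm; 88 mm to its +x side a square 12 mm gauge post rises to 236 mm above the bench, with a green band 18 mm tall (middle 102 mm above the bench) and, 205 mm above the bench, a thin yellow mark with wings: the focal height for the middle of the lens. Origin under the base's centre, on the bench; z up
- pan (a joint): how far the sprung pan has gone down, m: 0 upper stop, 0.055 lower stop. Pan's upper face, level with the top of its two red pointer tines beside the post, is 0.135 minus this above the bench: in the green band from 0.024 to 0.042. The pan stays level. Unloaded it rests at 0.004 to 0.020, different each time; each weight lowers it 12 mm, so one or two are needed. Settles in 0.5 s
- pan_top (a point): centre of the upper face of the pan (steel plate 110 (x) by 220 (y) by 6 mm, axes as the stage's), moving with it. The white filter disc to inspect (40 mm across, 8 mm high, fixed to the pan between two brass clips on its +x and -x sides, 10 mm high) stands here
- seat_left (a point): centre of the dark round spot on the pan's upper face, 75 mm to the +y side of the disc's centre: room for a ballast weight
- seat_right (a point): the same, 75 mm to the -y side
- focus (a point): the point straight above the filter disc's centre at the height of the yellow mark (205 mm above the bench); fixed to the stage
- loupe: reading lens, 140 g, lying level on its rest: round metal-rimmed lens 76 mm across, 12 mm thick, and a flat-sided dark wooden handle 16 mm wide, 20 mm tall, reaching 156 mm to the -x side of the lens centre. Origin at the lens centre in the plane of the underside (of rim and handle alike); x from handle to lens, z up through the lens
- lens (a point): middle of the lens, 6 mm above the loupe's underside
- loupe_grip (a point): where to hold the loupe: middle of the handle's section at the black rubber sleeve, 80 mm to the -x side of the lens centre, 10 mm above the underside; pinch across y (16 mm)
- rest: loupe rest, fixed: black plate 235 by 60 by 6 mm with two grey supports 30 mm high, 12 to 14 mm thick, one under the lens rim (65 mm to +x), one under the handle's butt (95 mm to -x); the handle is free between them. Origin under the plate, x along the loupe. At the start the loupe's underside is 30 mm above the bench
- mat: black rubber mat 240 (x) by 80 (y) by 6 mm, fixed, with three ballast weights standing in a row along its x, 80 mm apart; origin under its centre, on the bench. Mat and rest can be on either side of the stage
- ballast1: ballast weight: upright steel cylinder 32 mm across, 34 mm tall, with a copper line near its top, 200 g; origin at the centre of its underside, z up along it
- ballast2: ballast weight: upright steel cylinder 32 mm across, 34 mm tall, with a copper line near its top, 200 g; origin at the centre of its underside, z up along it
- ballast3: ballast weight: upright steel cylinder 32 mm across, 34 mm tall, with a copper line near its top, 200 g; origin at the centre of its underside, z up along it
- beaker: bystander: clear glass beaker, 56 mm across, 65 mm tall, open at the top; origin under its centre
- cork_ring: bystander: cork flask ring, 90 mm across, 25 mm tall; origin under its centre
- amber_bottle: bystander: brown glass bottle, 68 mm across, 170 mm tall, behind the stage; origin under its centre
- white_jar: bystander: white jar with red cap, 72 mm across, 85 mm tall; origin under its centre
- screwdriver: bystander: screwdriver, 180 mm long, lying on the bench; x along it
- stopper: bystander: small green glass stopper, 28 mm across, 45 mm tall; origin under its centre
Not all that is in view belongs to the job. What is shaped like the ballast3 but pink is not meant.

How it is judged:
By the outcome, as a careful person would: the job done as asked, in the order asked, and still so for the second after the job is handed in, while the arm keeps its last pose, push and grip.
It also fails if it takes over 72 s, if anything falls off the work surface, if the arm or the gripper's body presses on something with over 40 N, if the wrist force passes 120 N, or if a joint passes its speed limit or range.

## Working session

There is one attempt and no reset: what is moved stays moved. The work goes in short steps, Python scripts to look and compute and a tool call to move; the robot and the scene stay as the last step left them, time stands still between calls to the robot, and variables do not carry over. Pictures are saved under pics/ and viewed, and the job is handed in when it is done.

Besides the shell and the picture viewer there is one more tool, called after "Call:" as name(argument=value, ...) on one line, values as JSON. move_arm: Moves the arm, as the interface text tells. Its arguments: {"type":"object","properties":{"rows":{"type":"array","items":{"type":"array","items":{"type":"array","items":{"type":"number"}}}},"grip":{"type":"number"},"newtons":{"type":"number"}},"required":["rows"]}

```bash
mkdir -p pics
cat > h.py <<'E'
import numpy as np, cv2
from bench import sensors, viewer, r
def snap(n,f):
    d=viewer.snapshot(n); cv2.imwrite('pics/'+f+'.png',cv2.cvtColor(d['color'],cv2.COLOR_RGB2BGR))
    np.savez('pics/'+f+'.npz',**{k:np.array(v) for k,v in d.items()}); return d
def load(f): return np.load('pics/'+f+'.npz')
def ray(d,u,v):
    R=d['R'];c=-R.T@d['t'];w=R.T@np.linalg.solve(d['camera_matrix'],[u,v,1.]);return c,w
def onz(d,u,v,z):
    c,w=ray(d,u,v);return c+w*(z-c[2])/w[2]
def proj(d,X):
    p=d['camera_matrix']@(d['R']@np.array(X,float)+d['t']);return p[:2]/p[2]
E
python3 - <<'E'
from h import *
for n in('top','side'):
    d=snap(n,n+'0');print(n,-d['R'].T@d['t'],d['R'],d['camera_matrix'])
print(sensors.sense())
E
```

```text
top [ 371.35086138   41.06509945 1560.75969104] [[-0.01220971 -0.99991658  0.00421412]
 [-0.98814815  0.01142087 -0.15307776]
 [ 0.15301686 -0.00603321 -0.98820516]] [[514.62503029   0.         273.37005128]
 [  0.         514.62503029 207.02359058]
 [  0.           0.           1.        ]]
side [557.09639791 830.83650168 703.85128673] [[-9.99684994e-01 -2.00869079e-02 -1.50475277e-02]
 [ 4.69758004e-04  5.84469590e-01 -8.11415478e-01]
 [ 2.50936504e-02 -8.11166946e-01 -5.84276043e-01]] [[382.41490534   0.         279.11397933]
 [  0.         382.41490534 213.0537592 ]
 [  0.           0.           1.        ]]
{'time': 0.1, 'joint_pos': array([-8.18983059e+01,  7.51147163e+00,  8.53227614e+01,  2.65615852e-03,
        8.72622418e+01, -4.89347199e+00]), 'qd': array([ 0.05126043, -0.08879133, -0.14309597,  0.07052228, -0.01930631,
       -0.02062275]), 'joint_efforts': array([ 1.73126977e-03, -5.70952034e+01, -5.01940191e+01, -2.58775872e-04,
        8.18270375e-03,  1.34859138e-05]), 'tool_pos': array([ 134.88291042, -584.11212328,  217.34482372]), 'tcp_rot': array([-1.79904103e+02, -1.08728694e-02,  1.29950279e+01]), 'ft_force': array([ 0.49098431, -0.83748002,  0.48613953]), 'wrist_torque': array([-0.012059  , -0.06812342,  0.01594832]), 'finger_gap': 85.4297703951305}
```

View pics/top0.png

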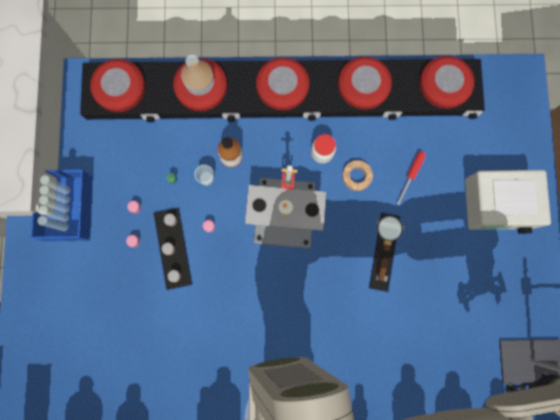

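View pics/side0.png

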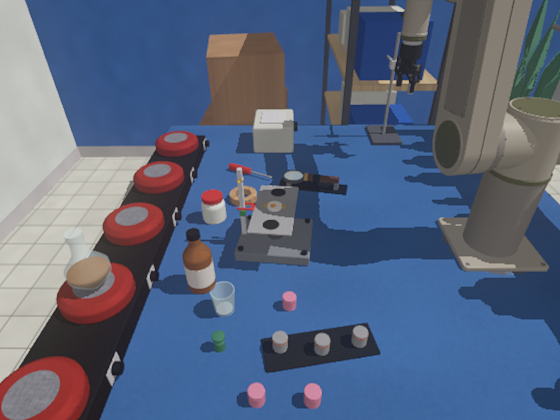

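Top view: mat with three steel weights at about (170,220), (168,249) and (174,276), stage at (285,208), loupe lens at (390,228) with its handle toward the robot. The pink cylinders at (133,206), (132,241) and (208,226) are decoys, so I'm enlarging to confirm.

Run:
```python
from h import *
a=cv2.imread('pics/top0.png');b=cv2.imread('pics/side0.png')
c1=cv2.resize(a[195:295,120:220],(400,400),interpolation=cv2.INTER_CUBIC)
c2=cv2.resize(a[160:260,235:335],(400,400),interpolation=cv2.INTER_CUBIC)
cv2.imwrite('pics/c1.png',np.hstack([c1,c2]))
c3=cv2.resize(b[160:270,225:325],(400,440),interpolation=cv2.INTER_CUBIC)
c4=cv2.resize(a[200:300,350:450],(400,440),interpolation=cv2.INTER_CUBIC)
cv2.imwrite('pics/c2.png',np.hstack([c3,c4]))
```

```text
(no output)
```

View pics/c1.png

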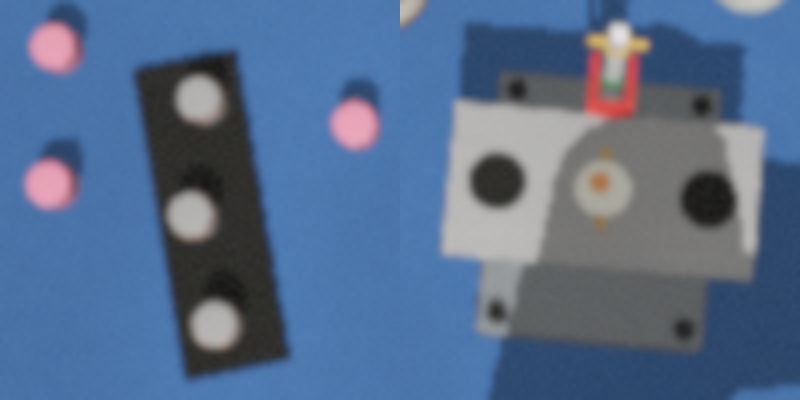

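View pics/c2.png

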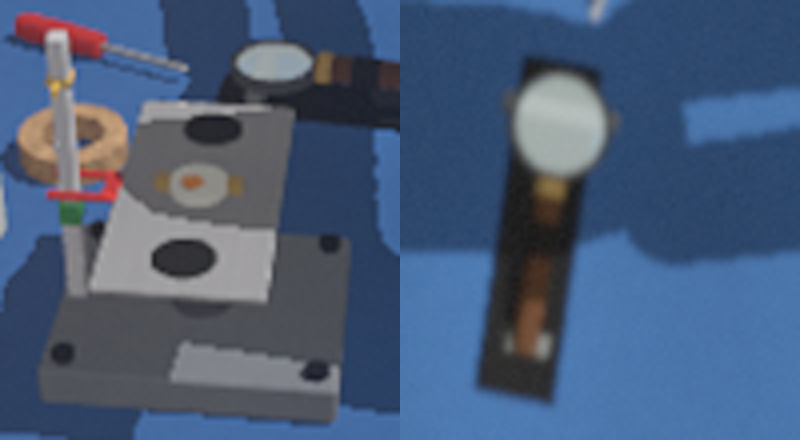

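The grey cylinders with a copper line on the black mat are the ballast; the pink ones stand off the mat. Now I'll measure.

```bash
cat > m.py <<'E'
from h import *
def blobs(f,mask,roi,mn=8):
    x0,y0,x1,y1=roi; m=np.zeros_like(mask,np.uint8); m[y0:y1,x0:x1]=mask[y0:y1,x0:x1]
    n,l,s,c=cv2.connectedComponentsWithStats(m,connectivity=4)
    return [(c[i].round(2),s[i].tolist()) for i in range(1,n) if s[i,4]>=mn]
def tri(rays):
    A=np.zeros((3,3));b=np.zeros(3)
    for c,w in rays:
        w=w/np.linalg.norm(w);P=np.eye(3)-np.outer(w,w);A+=P;b+=P@c
    X=np.linalg.solve(A,b);return X
E
python3 - <<'E'
from m import *
for f,rw,rp,rl in(('top0',(150,205,195,292),(240,180,330,235),(365,210,415,295)),('side0',(262,325,380,366),(245,180,305,240),(275,165,350,195))):
    d=load(f);c=d['color'].astype(int);v=c.max(2);sp=v-c.min(2)
    print(f,'weights',blobs(f,((v>125)&(sp<45)),rw))
    print('dark',blobs(f,(v<45),rp))
    print('yellow/brown',blobs(f,((c[...,0]-c[...,2]>25)),rl))
    print('bright',blobs(f,((v>120)&(sp<50)),rl))
    print('disc',blobs(f,((c[...,0]-c[...,2]>8)&(v>130)),rp))
E
```

```text
top0 weights [(array([169.31, 219.48]), [164, 214, 11, 12, 101]), (array([167.27, 248.57]), [162, 243, 12, 12, 107]), (array([173.21, 276.  ]), [168, 271, 12, 11, 106])]
dark [(array([311.59, 209.35]), [306, 204, 12, 12, 106])]
yellow/brown [(array([387.03, 244.18]), [383, 240, 9, 11, 66]), (array([382.53, 269.72]), [379, 259, 8, 22, 127])]
bright [(array([389.72, 228.04]), [379, 217, 23, 23, 411]), (array([384.75, 278.  ]), [383, 276, 4, 5, 12])]
disc [(array([286.92, 185.12]), [280, 180, 15, 11, 121]), (array([285.23, 206.74]), [279, 198, 14, 18, 160])]
side0 weights [(array([360.54, 332.09]), [353, 326, 15, 17, 158]), (array([280.33, 338.21]), [272, 331, 16, 21, 190]), (array([322.23, 339.36]), [315, 333, 15, 14, 165]), (array([327.44, 348.33]), [327, 346, 2, 6, 9])]
dark [(array([297.  , 184.92]), [292, 183, 10, 6, 24]), (array([278.25, 189.12]), [275, 189, 7, 2, 8])]
yellow/brown [(array([305.44, 176.89]), [304, 174, 4, 7, 27]), (array([333.56, 177.56]), [330, 177, 9, 2, 16])]
bright [(array([293.07, 175.11]), [284, 171, 19, 9, 138]), (array([282.13, 186.59]), [275, 185, 17, 4, 39])]
disc [(array([250.56, 198.02]), [245, 186, 12, 25, 205]), (array([272.8 , 204.73]), [269, 203, 8, 5, 30])]
```

Run:
```python
from m import *
t=load('top0');s=load('side0')
def get(d,roi,th):
    v=d['color'].max(2);return [b for b in blobs('',v<th,roi,30)]
print(get(t,(245,190,330,225),80));print(get(s,(255,180,300,240),75))
for (u,v) in [(169.31,219.48),(167.27,248.57),(173.21,276)]:
    X=onz(t,u+.5-.5,v,40);print('w',X.round(1),proj(s,X).round(1))
for n,(u,v) in dict(lens=(389.72,228.04),yel=(387.03,244.18),br=(382.53,269.72)).items():
    X=onz(t,u,v,42 if n=='lens' else 50);print(n,X.round(1),proj(s,X).round(1))
print(tri([ray(t,389.72,228.04),ray(s,293.07,175.11)]))
# mat
v=t['color'].max(2);m=np.zeros_like(v);m[200:295,145:200]=(v[200:295,145:200]<75)
cs,_=cv2.findContours(cv2.morphologyEx(m.astype(np.uint8),cv2.MORPH_CLOSE,np.ones((5,5))),0,2);c=max(cs,key=cv2.contourArea);print(cv2.minAreaRect(cv2.convexHull(c)))
p=cv2.boxPoints(cv2.minAreaRect(cv2.convexHull(c)))
print([onz(t,*q,6).round(0) for q in p])
```

```text
[(array([258.76, 204.68]), [253, 199, 12, 12, 111]), (array([311.49, 209.45]), [305, 203, 14, 14, 150])]
[(array([289.96, 183.01]), [279, 180, 21, 10, 115]), (array([277.78, 191.97]), [271, 189, 15, 7, 88]), (array([270.38, 224.08]), [263, 220, 16, 9, 113]), (array([274.62, 236.68]), [268, 235, 15, 4, 40])]
w [572.9 342.   40. ] [281.1 336.3]
w [486.4 346.4  40. ] [323.5 338.4]
w [405.9 327.4  40. ] [361.7 331. ]
lens [ 539.4 -313.    42. ] [293.9 174.8]
yel [ 490.9 -301.    50. ] [308.2 174.5]
br [ 416.5 -284.4   50. ] [330.6 176.9]
[ 540.81550022 -313.61571305   40.13483555]
((172.34170532226562, 248.0190887451172), (77.39192962646484, 24.513002395629883), 80.3947982788086)
[array([601., 396.,   6.]), array([613., 323.,   6.]), array([382., 281.,   6.]), array([371., 353.,   6.])]
```

Run:
```python
from m import *
t=load('top0');s=load('side0')
L=tri([ray(t,258.76,204.68),ray(s,270.38,224.08)]);R=tri([ray(t,311.49,209.45),ray(s,277.78,191.97)])
print(L,R,L-R,np.linalg.norm(L-R),(L+R)/2)
D=tri([ray(t,285.3,207.1),ray(s,275,205.5)]);print(D)
for f,(a,b,c,d) in(('top0',(240,180,330,250)),('side0',(225,160,320,270))): pass
im=cv2.imread('pics/side0.png')[160:240,225:305]
cv2.imwrite('pics/c3.png',cv2.resize(im,(560,560),interpolation=cv2.INTER_NEAREST))
```

```text
[601.91315773  73.45109446 124.23527727] [586.73076097 -75.35321611 123.93905676] [ 15.18239676 148.80431057   0.29622051] 149.57712312481422 [594.32195935  -0.95106083 124.08716702]
[592.90359414  -1.29164794 129.02098036]
```

View pics/c3.png

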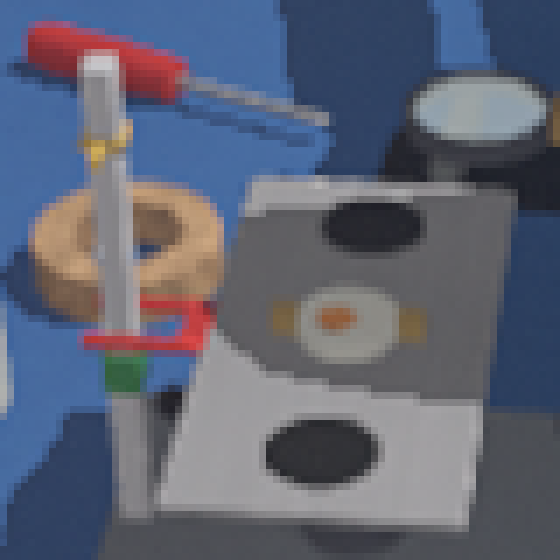

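```bash
cat > p.py <<'E'
import numpy as np,sys
from scipy.spatial.transform import Rotation as Ro
# python p.py X Y Z YAW  -- x y z yaw ; ... (mm, deg; tool down)
def rot(y): return Ro.from_euler('xyz',[180,0,y],degrees=True)
a=[float(q) for q in sys.argv[1:5]];R0=rot(a[3])
for w in sys.argv[5:]:
    b=[float(q) for q in w.split(',')]
    t=R0.inv().apply(np.array(b[:3])-a[:3])/1000
    rv=(R0.inv()*rot(b[3])).as_rotvec(degrees=True)
    print(w,t.round(4),rv.round(2))
E
python3 p.py 134.9 -584.6 218.3 13 450,-300,230,13 480,0,230,13 573,342,150,13 573,342,80,13
```

```text
450,-300,230,13 [ 0.371  -0.2064 -0.0117] [0. 0. 0.]
480,0,230,13 [ 0.4678 -0.492  -0.0117] [0. 0. 0.]
573,342,150,13 [ 0.6353 -0.8043  0.0683] [0. 0. 0.]
573,342,80,13 [ 0.6353 -0.8043  0.1383] [0. 0. 0.]
```

Call:
move_arm(rows=[[[0.371, -0.206, -0.012, 0, 0, 0], [0.371, -0.206, -0.012, 0, 0, 0], [0.371, -0.206, -0.012, 0, 0, 0], [0.371, -0.206, -0.012, 0, 0, 0], [0.371, -0.206, -0.012, 0, 0, 0], [0.371, -0.206, -0.012, 0, 0, 0], [0.371, -0.206, -0.012, 0, 0, 0], [0.371, -0.206, -0.012, 0, 0, 0], [0.371, -0.206, -0.012, 0, 0, 0], [0.371, -0.206, -0.012, 0, 0, 0], [0.468, -0.492, -0.012, 0, 0, 0], [0.468, -0.492, -0.012, 0, 0, 0], [0.468, -0.492, -0.012, 0, 0, 0], [0.468, -0.492, -0.012, 0, 0, 0], [0.468, -0.492, -0.012, 0, 0, 0], [0.468, -0.492, -0.012, 0, 0, 0], [0.468, -0.492, -0.012, 0, 0, 0], [0.468, -0.492, -0.012, 0, 0, 0], [0.468, -0.492, -0.012, 0, 0, 0], [0.468, -0.492, -0.012, 0, 0, 0]]], grip=0.8)

```text
time: 2.1
tool_pos: [480.2, -1.7, 230.1]
tcp_rot: [180.0, 0.0, 12.9]
ft_force: [-0.6, -0.7, -0.6]
finger_gap: 68.3
```

```bash
python3 - <<'E'
from h import *
print(sensors.sense()['tool_pos'],sensors.sense()['tcp_rot'],sensors.sense()['time'])
E
python3 p.py 480 0 230 13 573,342,160,13 573,342,60,13
```

```text
[480.2070015   -1.68047736 230.13207071] [1.79983328e+02 2.32286439e-02 1.28593205e+01] 2.1
573,342,160,13 [ 0.1675 -0.3123  0.07  ] [0. 0. 0.]
573,342,60,13 [ 0.1675 -0.3123  0.17  ] [0. 0. 0.]
```

Call:
move_arm(rows=[[[0.168, -0.312, 0.07, 0, 0, 0], [0.168, -0.312, 0.07, 0, 0, 0], [0.168, -0.312, 0.07, 0, 0, 0], [0.168, -0.312, 0.07, 0, 0, 0], [0.168, -0.312, 0.07, 0, 0, 0], [0.168, -0.312, 0.07, 0, 0, 0], [0.168, -0.312, 0.07, 0, 0, 0], [0.168, -0.312, 0.07, 0, 0, 0], [0.168, -0.312, 0.07, 0, 0, 0], [0.168, -0.312, 0.17, 0, 0, 0], [0.168, -0.312, 0.17, 0, 0, 0], [0.168, -0.312, 0.17, 0, 0, 0], [0.168, -0.312, 0.17, 0, 0, 0], [0.168, -0.312, 0.17, 0, 0, 0]]])

```text
time: 3.5
tool_pos: [576.4, 341.7, 64.5]
tcp_rot: [-179.9, -0.3, 12.9]
ft_force: [1.1, 0.5, 0.2]
finger_gap: 68.0
```

Run:
```python
from h import *
print(sensors.sense()['tool_pos'],sensors.sense()['tcp_rot'])
snap('side','side1')
b=cv2.imread('pics/side1.png')[260:390,230:400]
cv2.imwrite('pics/c4.png',cv2.resize(b,None,fx=4,fy=4,interpolation=cv2.INTER_CUBIC))
```

```text
[576.4219093  341.6821869   64.54452319] [-179.93972658   -0.29416222   12.91692804]
```

View pics/c4.png

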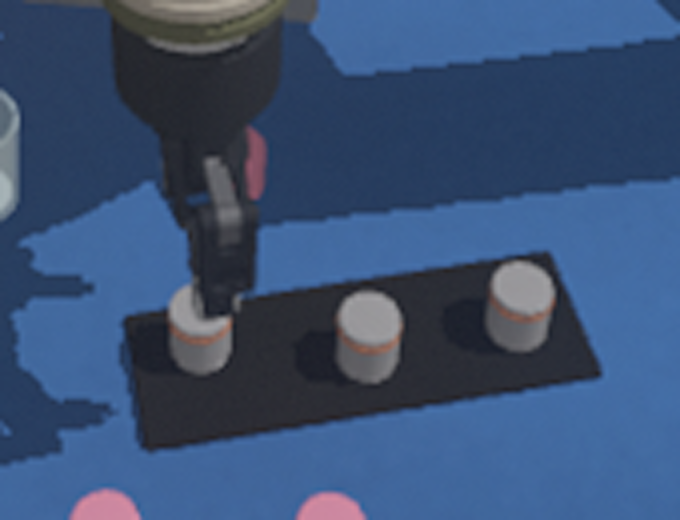

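Call:
move_arm(rows=[[[0, 0, 0.02, 0, 0, 0], [0, 0, 0.03, 0, 0, 0], [0, 0, 0.042, 0, 0, 0], [0, 0, 0.042, 0, 0, 0], [0, 0, 0.042, 0, 0, 0]]])

```text
time: 4.05
tool_pos: [573.8, 341.8, 18.4]
tcp_rot: [180.0, 0.0, 13.0]
ft_force: [0.8, -0.9, 0.2]
finger_gap: 68.7
```

Call:
move_arm(rows=[[[0, 0, 0, 0, 0, 0], [0, 0, 0, 0, 0, 0], [0, 0, 0, 0, 0, 0], [0, 0, 0, 0, 0, 0], [0, 0, 0, 0, 0, 0], [0, 0, 0, 0, 0, 0], [0, 0, 0, 0, 0, 0], [0, 0, 0, 0, 0, 0]]], grip=0.2, newtons=40)

```text
time: 4.85
tool_pos: [574.4, 342.0, 19.3]
tcp_rot: [-180.0, -0.1, 13.0]
ft_force: [-2.4, -1.2, 5.5]
finger_gap: 30.0
```

Call:
move_arm(rows=[[[0, 0, -0.02, 0, 0, 0], [0, 0, -0.05, 0, 0, 0], [0, 0, -0.1, 0, 0, 0], [0, 0, -0.15, 0, 0, 0], [0, 0, -0.19, 0, 0, 0], [0, 0, -0.19, 0, 0, 0]]])

```text
time: 5.45
tool_pos: [577.3, 343.6, 217.3]
tcp_rot: [-179.8, -0.7, 13.0]
ft_force: [1.8, -0.0, -0.5]
finger_gap: 29.6
```

```bash
python3 - <<'E'
from h import *
s=sensors.sense();print(s['tool_pos'],s['tcp_rot'],s['finger_gap'],s['ft_force'])
snap('side','side2')
b=cv2.imread('pics/side2.png')[180:360,200:400]
cv2.imwrite('pics/c5.png',cv2.resize(b,None,fx=3.2,fy=3.2,interpolation=cv2.INTER_CUBIC))
E
python3 p.py 573 342 208 13 500,200,208,13 587,-75,208,13 602,73.5,208,13
```

```text
[577.28586588 343.55043413 217.26304354] [-179.82616306   -0.71593901   12.99881738] 29.557448080600974 [ 1.82174221 -0.0298814  -0.4524125 ]
500,200,208,13 [-0.1031  0.1219  0.    ] [0. 0. 0.]
587,-75,208,13 [-0.0802  0.4095  0.    ] [0. 0. 0.]
602,73.5,208,13 [-0.0321  0.2681  0.    ] [0. 0. 0.]
```

View pics/c5.png

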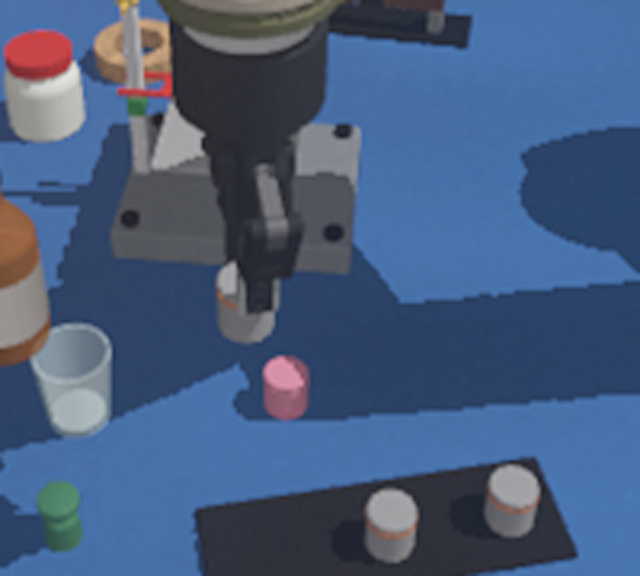

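Call:
move_arm(rows=[[[-0.02, 0.1, 0, 0, 0, 0], [-0.02, 0.1, 0, 0, 0, 0], [-0.04, 0.2, 0, 0, 0, 0], [-0.04, 0.2, 0, 0, 0, 0], [-0.06, 0.3, 0, 0, 0, 0], [-0.06, 0.3, 0, 0, 0, 0], [-0.08, 0.38, 0, 0, 0, 0], [-0.08, 0.409, 0, 0, 0, 0], [-0.08, 0.409, 0, 0, 0, 0], [-0.08, 0.409, 0.02, 0, 0, 0], [-0.08, 0.409, 0.04, 0, 0, 0], [-0.08, 0.409, 0.055, 0, 0, 0], [-0.08, 0.409, 0.055, 0, 0, 0], [-0.08, 0.409, 0.055, 0, 0, 0]]])

```text
time: 6.9
tool_pos: [587.4, -74.1, 152.5]
tcp_rot: [-180.0, 0.1, 13.0]
ft_force: [-0.0, -0.1, -1.7]
finger_gap: 29.4
```

Run:
```python
from h import *
s=sensors.sense();print(s['tool_pos'],s['tcp_rot'],s['finger_gap'],s['ft_force'])
snap('side','side3')
b=cv2.imread('pics/side3.png')[130:280,200:380]
cv2.imwrite('pics/c6.png',cv2.resize(b,None,fx=4,fy=4,interpolation=cv2.INTER_CUBIC))
```

```text
[587.36819841 -74.13191183 152.52887949] [-1.79950971e+02  9.16487349e-02  1.30302324e+01] 29.429303755041456 [-0.00816902 -0.08917508 -1.69253576]
```

View pics/c6.png

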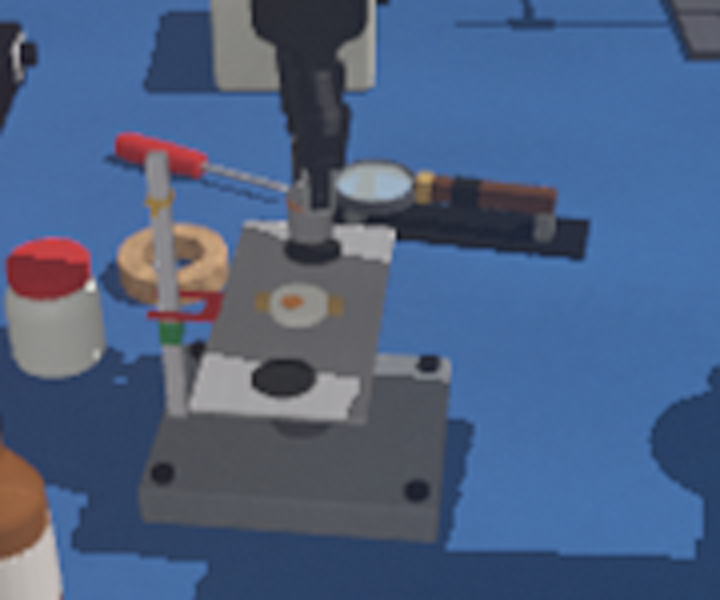

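Call:
move_arm(rows=[[[0, 0, 0.01, 0, 0, 0], [0, 0, 0.015, 0, 0, 0], [0, 0, 0.02, 0, 0, 0], [0, 0, 0.024, 0, 0, 0], [0, 0, 0.028, 0, 0, 0], [0, 0, 0.028, 0, 0, 0], [0, 0, 0.028, 0, 0, 0], [0, 0, 0.028, 0, 0, 0]]])

```text
time: 7.75
tool_pos: [587.9, -74.6, 125.5]
tcp_rot: [-180.0, -0.0, 13.0]
ft_force: [-0.2, 0.5, 0.2]
finger_gap: 29.6
```

Call:
move_arm(rows=[[[0, 0, 0, 0, 0, 0], [0, 0, 0, 0, 0, 0], [0, 0, 0, 0, 0, 0], [0, 0, 0, 0, 0, 0], [0, 0, 0, 0, 0, 0], [0, 0, -0.02, 0, 0, 0], [0, 0, -0.05, 0, 0, 0], [0, 0, -0.1, 0, 0, 0], [0, 0, -0.1, 0, 0, 0], [0, 0, -0.1, 0, 0, 0]]], grip=0.6)

```text
time: 8.75
tool_pos: [589.2, -75.0, 227.6]
tcp_rot: [179.9, -0.2, 13.0]
ft_force: [0.1, -1.3, -1.2]
finger_gap: 51.3
```

Run:
```python
from h import *
s=sensors.sense();print(s['tool_pos'],s['tcp_rot'],s['finger_gap'],s['ft_force'])
snap('side','side4')
b=cv2.imread('pics/side4.png')[130:280,200:380]
cv2.imwrite('pics/c7.png',cv2.resize(b,None,fx=4,fy=4,interpolation=cv2.INTER_CUBIC))
```

```text
[589.17303894 -74.99936883 227.58939141] [179.89248755  -0.22627997  12.99647758] 51.29476976063626 [ 0.08102049 -1.29852751 -1.1749986 ]
```

View pics/c7.png

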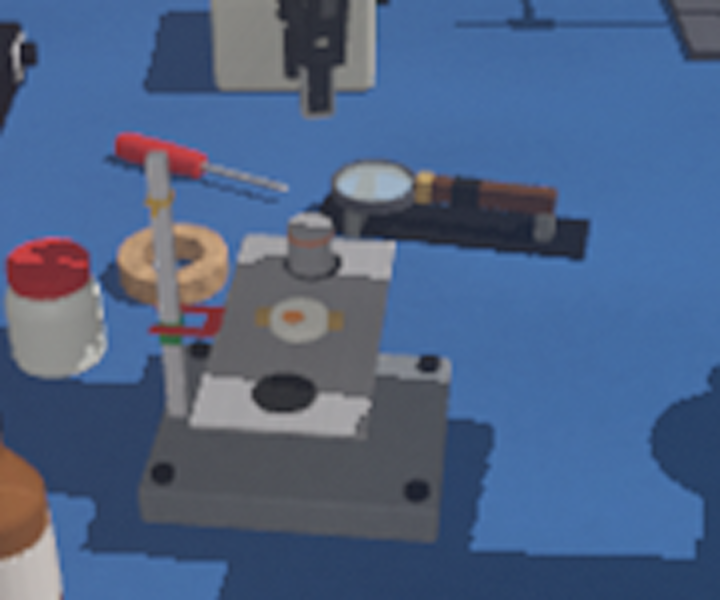

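One weight puts the pointer right at the band's upper edge, about 23 mm down against the 24 needed. The second weight brings it to mid-band.

```bash
python3 p.py 587 -75 225 13 487.5,346,150,13 487.5,346,60,13
```

```text
487.5,346,150,13 [-0.0022 -0.4326  0.075 ] [0. 0. 0.]
487.5,346,60,13 [-0.0022 -0.4326  0.165 ] [0. 0. 0.]
```

Call:
move_arm(rows=[[[0, -0.1, 0, 0, 0, 0], [0, -0.1, 0, 0, 0, 0], [0, -0.2, 0, 0, 0, 0], [0, -0.2, 0, 0, 0, 0], [-0.001, -0.3, 0.04, 0, 0, 0], [-0.001, -0.3, 0.04, 0, 0, 0], [-0.002, -0.4, 0.075, 0, 0, 0], [-0.002, -0.4, 0.075, 0, 0, 0], [-0.002, -0.433, 0.075, 0, 0, 0], [-0.002, -0.433, 0.1, 0, 0, 0], [-0.002, -0.433, 0.14, 0, 0, 0], [-0.002, -0.433, 0.165, 0, 0, 0], [-0.002, -0.433, 0.165, 0, 0, 0], [-0.002, -0.433, 0.165, 0, 0, 0], [-0.002, -0.433, 0.165, 0, 0, 0]]], grip=0.8)

```text
time: 10.3
tool_pos: [489.5, 347.1, 61.9]
tcp_rot: [-180.0, -0.1, 13.0]
ft_force: [0.7, -0.0, 0.8]
finger_gap: 68.1
```

Run:
```python
from h import *
s=sensors.sense();print(s['tool_pos'],s['tcp_rot'],s['finger_gap'],s['ft_force'])
snap('side','side5')
b=cv2.imread('pics/side5.png')[260:390,230:400]
cv2.imwrite('pics/c8.png',cv2.resize(b,None,fx=4,fy=4,interpolation=cv2.INTER_CUBIC))
```

```text
[489.54513485 347.13665821  61.90102571] [-1.79962960e+02 -1.15092130e-01  1.29782633e+01] 68.12677328613245 [ 0.67917218 -0.03821005  0.84185663]
```

View pics/c8.png

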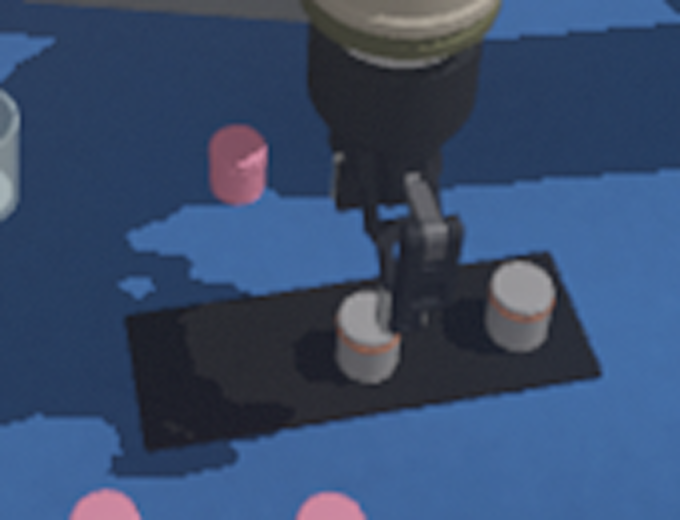

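Run:
```python
from h import *
s=load('side5')
f=lambda X:((proj(s,X)-[230,260])*4).round(0)
print('tip near',f([489.5-8.3,347+37,54]), 'tip far',f([489.5+8.3,347-37,54]),'weight',f([486.4,346.4,40]),f([486.4,346.4,23]),f([489,348,23]))
print('w1 tip',f([576.4-8.3,341.7+37,57]),'w1',f([572.9,342,23]))
```

```text
tip near [392. 362.] tip far [348. 238.] weight [374. 314.] [372. 334.] [367. 337.]
w1 tip [213. 347.] w1 [205. 326.]
```

Run:
```python
from h import *
snap('side','side6');snap('top','top6')
s=sensors.sense();print(s['tool_pos'],s['joint_pos'])
b=cv2.imread('pics/side6.png')[260:390,230:400]
t=cv2.imread('pics/top6.png')[200:330,110:280]
cv2.imwrite('pics/c9.png',cv2.resize(np.vstack([b,t]),None,fx=2.3*1,fy=2.3,interpolation=cv2.INTER_CUBIC))
```

```text
[489.83954707 347.33124098  62.30896522] [3.04478346e+01 1.45040387e+01 9.41453564e+01 4.98219368e-04
 7.11666915e+01 1.07466137e+02]
```

View pics/c9.png

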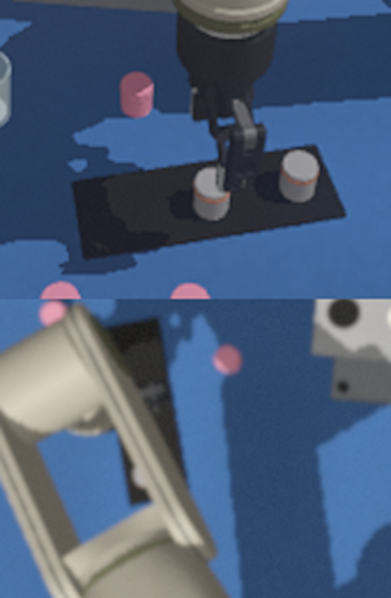

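Run:
```python
from h import *
s=load('side6')
f=lambda X:((proj(s,X)-[230,260])*4).round(0)
a=np.array([.974,.225,0]);n=np.array([-.225,.974,0]);T=np.array([489.8,347.3,0])
for g in (34,48):
  for w in (-11,11):
    for z in (54,64,74): print(g,w,z,f(T+n*g+a*w+[0,0,z]))
```

```text
34 -11 54 [411. 351.]
34 -11 64 [412. 339.]
34 -11 74 [414. 326.]
34 11 54 [368. 360.]
34 11 64 [369. 347.]
34 11 74 [370. 335.]
48 -11 54 [420. 376.]
48 -11 64 [422. 364.]
48 -11 74 [423. 351.]
48 11 54 [376. 385.]
48 11 64 [377. 372.]
48 11 74 [379. 360.]
```

The side view suggests the jaws are about 2 mm toward -x of this weight, so I'll correct by that and descend.

Call:
move_arm(rows=[[[0.002, 0, 0, 0, 0, 0], [0.002, 0, 0.02, 0, 0, 0], [0.002, 0, 0.03, 0, 0, 0], [0.002, 0, 0.042, 0, 0, 0], [0.002, 0, 0.042, 0, 0, 0], [0.002, 0, 0.042, 0, 0, 0]]])

```text
time: 11.05
tool_pos: [490.2, 347.0, 18.0]
tcp_rot: [180.0, 0.1, 13.0]
ft_force: [0.1, 0.0, 0.7]
finger_gap: 68.1
```

Call:
move_arm(rows=[[[0, 0, 0, 0, 0, 0], [0, 0, 0, 0, 0, 0], [0, 0, 0, 0, 0, 0], [0, 0, 0, 0, 0, 0], [0, 0, 0, 0, 0, 0], [0, 0, 0, 0, 0, 0], [0, 0, 0, 0, 0, 0], [0, 0, 0, 0, 0, 0]]], grip=0.2)

```text
time: 11.85
tool_pos: [491.1, 347.6, 19.4]
tcp_rot: [-180.0, -0.1, 13.0]
ft_force: [-0.8, -0.3, 5.4]
finger_gap: 29.4
```

Call:
move_arm(rows=[[[0, 0, -0.02, 0, 0, 0], [0, 0, -0.05, 0, 0, 0], [0, 0, -0.1, 0, 0, 0], [0, 0, -0.15, 0, 0, 0], [0, 0, -0.19, 0, 0, 0], [0, 0, -0.19, 0, 0, 0]]])

```text
time: 12.45
tool_pos: [493.9, 349.2, 216.7]
tcp_rot: [-179.8, -0.7, 13.0]
ft_force: [1.3, 0.6, -1.0]
finger_gap: 29.3
```

```bash
python3 - <<'E'
from h import *
snap('side','side7')
s=sensors.sense();print(s['tool_pos'],s['finger_gap'],s['ft_force'])
b=cv2.imread('pics/side7.png')[180:380,220:400]
cv2.imwrite('pics/c10.png',cv2.resize(b,None,fx=3,fy=3,interpolation=cv2.INTER_CUBIC))
E
python3 p.py 489.5 346.5 208 13 602,73.5,208,13
```

```text
[492.54826025 348.36319113 212.6928842 ] 29.750929569702034 [ 0.38805778 -0.20364564 -2.45517948]
602,73.5,208,13 [0.0482 0.2913 0.    ] [0. 0. 0.]
```

View pics/c10.png

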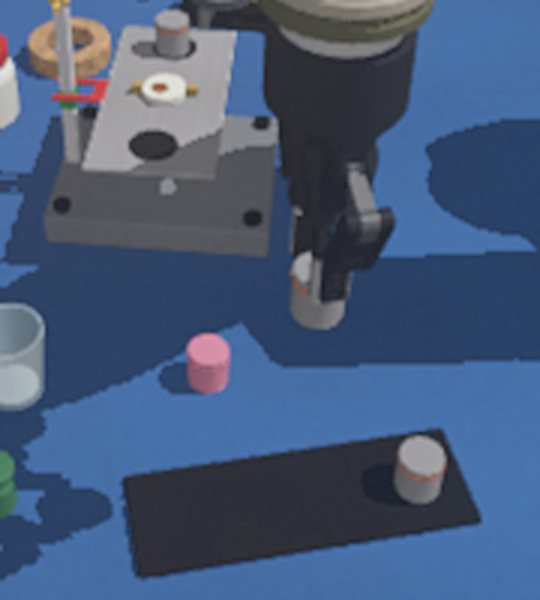

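Call:
move_arm(rows=[[[0.016, 0.1, 0, 0, 0, 0], [0.016, 0.1, 0, 0, 0, 0], [0.033, 0.2, 0, 0, 0, 0], [0.033, 0.2, 0, 0, 0, 0], [0.048, 0.27, 0, 0, 0, 0], [0.048, 0.291, 0, 0, 0, 0], [0.048, 0.291, 0, 0, 0, 0], [0.048, 0.291, 0, 0, 0, 0], [0.048, 0.291, 0.03, 0, 0, 0], [0.048, 0.291, 0.06, 0, 0, 0], [0.048, 0.291, 0.07, 0, 0, 0], [0.048, 0.291, 0.078, 0, 0, 0], [0.048, 0.291, 0.084, 0, 0, 0], [0.048, 0.291, 0.09, 0, 0, 0], [0.048, 0.291, 0.095, 0, 0, 0], [0.048, 0.291, 0.095, 0, 0, 0], [0.048, 0.291, 0.095, 0, 0, 0]]])

```text
time: 14.2
tool_pos: [603.1, 74.5, 114.0]
tcp_rot: [180.0, -0.1, 13.0]
ft_force: [0.0, 1.6, -0.2]
finger_gap: 29.4
```

Run:
```python
from h import *
snap('side','side8')
s=sensors.sense();print(s['tool_pos'],s['finger_gap'],s['ft_force'])
b=cv2.imread('pics/side8.png')[130:280,200:380]
cv2.imwrite('pics/c11.png',cv2.resize(b,None,fx=4,fy=4,interpolation=cv2.INTER_CUBIC))
```

```text
[603.14905311  74.47095014 114.02284622] 29.875540955235227 [0.07328425 0.26794624 0.79427282]
```

View pics/c11.png

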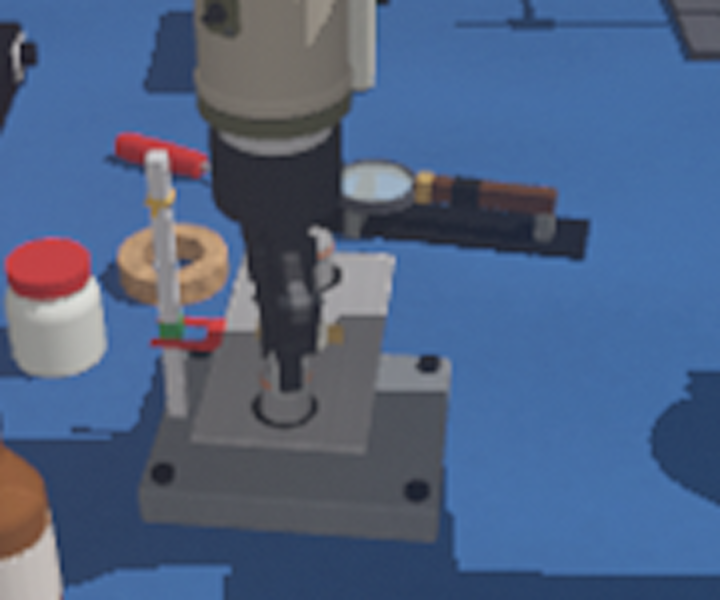

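Weight stands on the left seat; release and rise.

Call:
move_arm(rows=[[[0, 0, 0, 0, 0, 0], [0, 0, 0, 0, 0, 0], [0, 0, 0, 0, 0, 0], [0, 0, 0, 0, 0, 0], [0, 0, 0, 0, 0, 0], [0, 0, -0.02, 0, 0, 0], [0, 0, -0.05, 0, 0, 0], [0, 0, -0.1, 0, 0, 0], [0, 0, -0.13, 0, 0, 0], [-0.1, 0.1, -0.13, 0, 0, 0], [-0.1, 0.1, -0.13, 0, 0, 0], [-0.1, 0.2, -0.13, 0, 0, 0], [-0.1, 0.2, -0.13, 0, 0, 0], [-0.1, 0.25, -0.13, 0, 0, 0], [-0.1, 0.25, -0.13, 0, 0, 0]]], grip=0.6)

```text
time: 15.75
tool_pos: [561.1, -195.1, 243.5]
tcp_rot: [179.9, -0.0, 12.9]
ft_force: [-0.4, -0.7, -0.8]
finger_gap: 51.5
```

Run:
```python
from h import *
snap('side','side9')
s=sensors.sense();print(s['tool_pos'],s['finger_gap'],s['ft_force'],s['tcp_rot'])
b=cv2.imread('pics/side9.png')[130:280,200:380]
cv2.imwrite('pics/c12.png',cv2.resize(b,None,fx=4,fy=4,interpolation=cv2.INTER_CUBIC))
```

```text
[ 561.08267063 -198.83665435  243.10507174] 51.43000395896695 [-2.93784202 -2.00563439 -1.58587633] [1.79829817e+02 3.47027496e-02 1.27411661e+01]
```

View pics/c12.png

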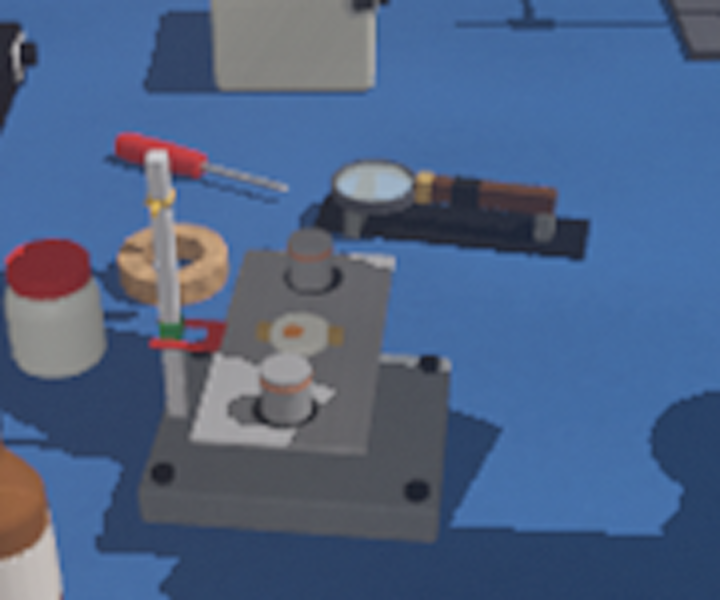

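Run:
```python
from m import *
a=np.array([.995,-.101,0]);n=np.array([.101,.995,0]);O=np.array([594.3,-1,0])
s0=load('side0');s=load('side9')
f=lambda s,x,y,z:((proj(s,O+a*x+n*y+[0,0,z])-[200,130])*4).round(0)
print('old corner z=124',f(s0,-55,110,124.),'cornernow',[f(s,-55,110,z) for z in(95,100,105)])
print('seatL',[f(s,0,75,z) for z in(95,100,105,112)],'band post front',f(s,88,6,111),f(s,88,6,93), 'yellow',f(s,82,6,205),f(s,88,0,236))
for fn in('side0','side4','side9'):
    c=load(fn)['color'].astype(int);m=((c[...,0]>130)&(c[...,1]<80)&(c[...,2]<90))
    print(fn,blobs('',m,(232,190,262,225),4))
    g=((c[...,1]>c[...,0]+25)&(c[...,1]>c[...,2]+15)); print(blobs('',g,(232,190,262,225),3))
```

```text
old corner z=124 [366. 418.] cornernow [array([365., 455.]), array([365., 448.]), array([365., 442.])]
seatL [array([284., 413.]), array([284., 407.]), array([284., 401.]), array([284., 392.])] band post front [168. 322.] [170. 344.] yellow [167. 202.] [156. 154.]
side0 [(array([248.  , 206.37]), [237, 203, 19, 7, 51])]
[(array([242.31, 212.81]), [240, 211, 6, 5, 26])]
side4 []
[(array([242.22, 214.44]), [240, 214, 5, 2, 9])]
side9 [(array([242.95, 215.65]), [238, 215, 13, 2, 20])]
[(array([242.29, 212.06]), [240, 211, 6, 4, 17])]
```

Pan corner at crop (368,450) and the seat both give z≈100, about 35 mm down, so the pointer is mid-band. Next, the loupe.

```bash
python3 p.py 560.9 -192.5 243 13 462,-295.3,150,-13 462,-295.3,80,-13
python3 - <<'E'
from h import *
print(sensors.sense()['tool_pos'])
t=snap('top','top9')
im=cv2.imread('pics/top9.png')
cv2.imwrite('pics/c13.png',cv2.resize(im[160:300,240:440],None,fx=4,fy=4,interpolation=cv2.INTER_CUBIC))
E
```

```text
462,-295.3,150,-13 [-0.1195  0.0779  0.093 ] [ 0. -0. 26.]
462,-295.3,80,-13 [-0.1195  0.0779  0.163 ] [ 0. -0. 26.]
[ 561.08267063 -198.83665435  243.10507174]
```

View pics/c13.png

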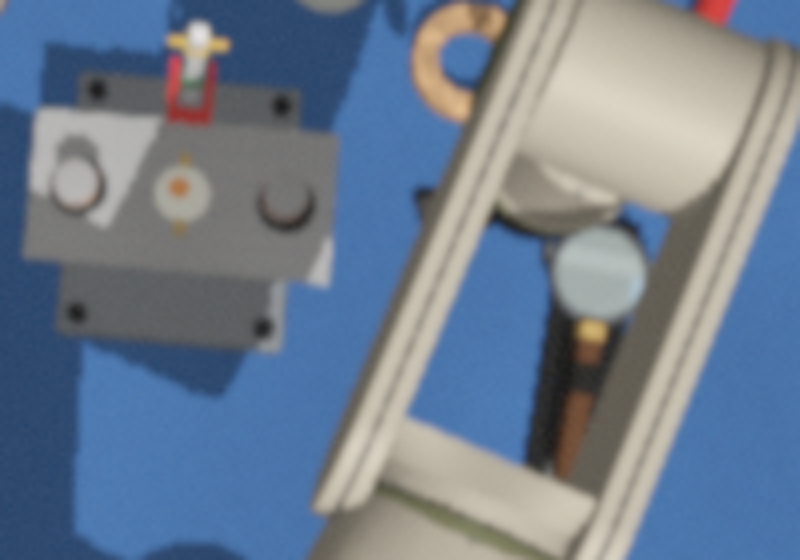

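Both weights stand on the dark seats at crop (78,183) and (287,203), clear of the disc at (182,193). The loupe is untouched.

Call:
move_arm(rows=[[[-0.03, 0.02, 0, 0, 0, 6], [-0.06, 0.04, 0.02, 0, 0, 12], [-0.09, 0.06, 0.05, 0, 0, 19], [-0.12, 0.078, 0.093, 0, 0, 26], [-0.12, 0.078, 0.093, 0, 0, 26], [-0.12, 0.078, 0.13, 0, 0, 26], [-0.12, 0.078, 0.163, 0, 0, 26], [-0.12, 0.078, 0.163, 0, 0, 26], [-0.12, 0.078, 0.163, 0, 0, 26], [-0.12, 0.078, 0.163, 0, 0, 26]]])

```text
time: 16.85
tool_pos: [463.8, -295.2, 83.0]
tcp_rot: [179.9, -0.2, -12.9]
ft_force: [0.2, 0.2, 0.3]
finger_gap: 51.0
```

Run:
```python
from h import *
snap('side','side10')
s=sensors.sense();print(s['tool_pos'],s['finger_gap'],s['ft_force'],s['tcp_rot'])
b=cv2.imread('pics/side10.png')[90:230,240:400]
cv2.imwrite('pics/c14.png',cv2.resize(b,None,fx=4,fy=4,interpolation=cv2.INTER_CUBIC))
```

```text
[ 463.93116741 -295.43196416   83.11803752] 51.28353326855767 [-0.22859586  0.22372676  0.39197123] [179.90449687  -0.21693709 -12.95412837]
```

View pics/c14.png

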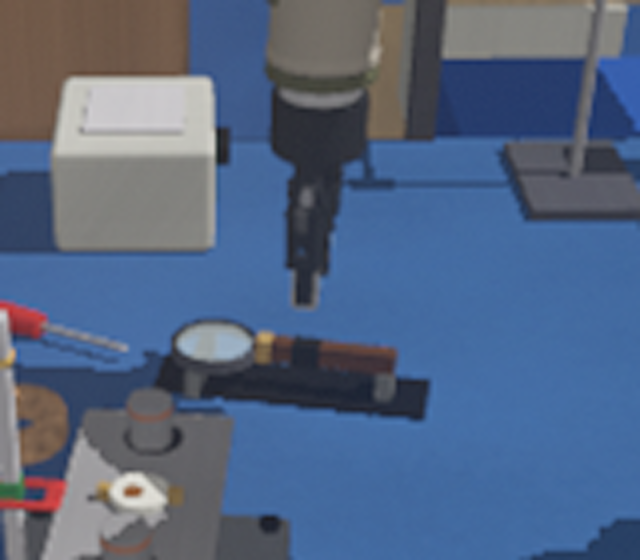

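Call:
move_arm(rows=[[[0, 0, 0.02, 0, 0, 0], [0, 0, 0.035, 0, 0, 0], [0, 0, 0.045, 0, 0, 0], [0, 0, 0.051, 0, 0, 0], [0, 0, 0.051, 0, 0, 0], [0, 0, 0.051, 0, 0, 0], [0, 0, 0.051, 0, 0, 0]]])

```text
time: 17.6
tool_pos: [462.6, -295.1, 30.1]
tcp_rot: [180.0, -0.1, -13.0]
ft_force: [-0.3, -0.5, 0.6]
finger_gap: 50.8
```

Call:
move_arm(rows=[[[0, 0, 0, 0, 0, 0], [0, 0, 0, 0, 0, 0], [0, 0, 0, 0, 0, 0], [0, 0, 0, 0, 0, 0], [0, 0, 0, 0, 0, 0], [0, 0, 0, 0, 0, 0], [0, 0, 0, 0, 0, 0], [0, 0, 0, 0, 0, 0], [0, 0, 0, 0, 0, 0], [0, 0, 0, 0, 0, 0]]], grip=0, newtons=80)

```text
time: 18.6
tool_pos: [462.4, -294.9, 30.0]
tcp_rot: [180.0, -0.0, -13.0]
ft_force: [-1.7, 0.9, 5.1]
finger_gap: 12.9
```

Run:
```python
from h import *
snap('side','side11')
s=sensors.sense();print(s['tool_pos'],s['finger_gap'],s['ft_force'],s['tcp_rot'])
b=cv2.imread('pics/side11.png')[90:230,240:400]
cv2.imwrite('pics/c15.png',cv2.resize(b,None,fx=4,fy=4,interpolation=cv2.INTER_CUBIC))
```

```text
[ 462.45910441 -294.88852581   30.00147615] 13.08182385615122 [-1.76298393  1.51169259  5.39507957] [ 1.79979235e+02 -4.34518913e-02 -1.30019335e+01]
```

View pics/c15.png

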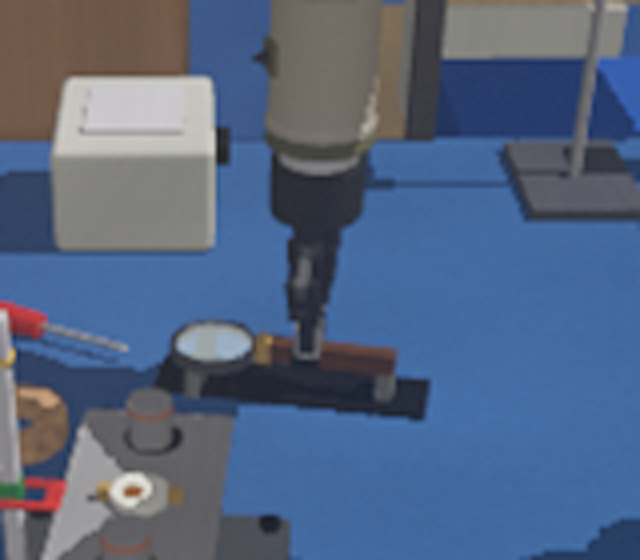

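Call:
move_arm(rows=[[[0, 0, -0.01, 0, 0, 0], [0, 0, -0.025, 0, 0, 0], [0, 0, -0.045, 0, 0, 0], [0, 0, -0.07, 0, 0, 0], [0, 0, -0.095, 0, 0, 0], [0, 0, -0.12, 0, 0, 0], [0, 0, -0.145, 0, 0, 0], [0, 0, -0.16, 0, 0, 0], [0, 0, -0.169, 0, 0, 0], [0, 0, -0.169, 0, 0, 0], [0, 0, -0.169, 0, 0, 0], [0, 0, -0.169, 0, 0, 0]]])

```text
time: 19.85
tool_pos: [461.4, -294.1, 196.6]
tcp_rot: [-179.9, 0.1, -13.0]
ft_force: [0.3, -0.7, -2.2]
finger_gap: 13.1
```

```bash
python3 - <<'E'
from h import *
snap('side','side12')
s=sensors.sense();print(s['tool_pos'],s['finger_gap'],s['ft_force'],s['tcp_rot'])
b=cv2.imread('pics/side12.png')[50:230,220:420]
cv2.imwrite('pics/c16.png',cv2.resize(b,None,fx=3.2,fy=3.2,interpolation=cv2.INTER_CUBIC))
E
python3 p.py 462 -295.3 198 -13 440,-150,198,-13 470,8,198,-6 514.7,7.4,198,-6
```

```text
[ 461.40775471 -294.11726264  196.68059075] 12.75048440594916 [ 0.12299784 -0.71285956 -2.76572177] [-1.79937590e+02  1.38375786e-01 -1.30065024e+01]
440,-150,198,-13 [-0.0541 -0.1366 -0.    ] [0. 0. 0.]
470,8,198,-6 [-0.0604 -0.2973 -0.    ] [-0.  0. -7.]
514.7,7.4,198,-6 [-0.0167 -0.3068 -0.    ] [-0.  0. -7.]
```

View pics/c16.png

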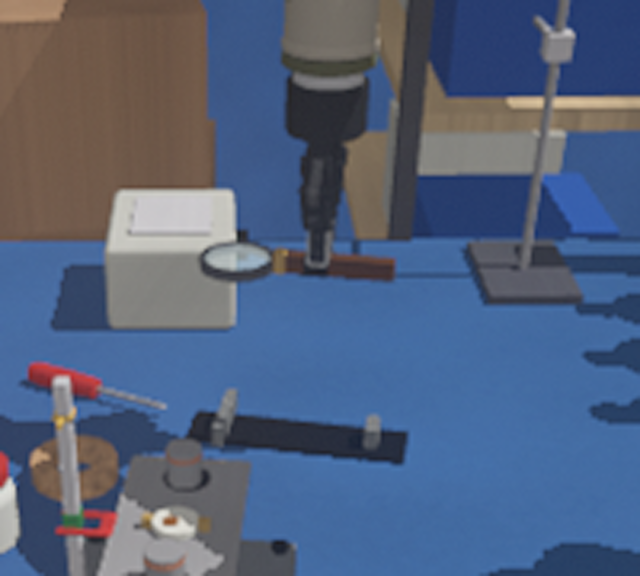

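The loupe is lifted and looks level, lens at crop (237,260). Carry it to just behind the stage, then advance.

Call:
move_arm(rows=[[[-0.014, -0.034, 0, 0, 0, 0], [-0.027, -0.068, 0, 0, 0, -1], [-0.04, -0.102, 0, 0, 0, -2], [-0.054, -0.136, 0, 0, 0, -3], [-0.055, -0.17, 0, 0, 0, -4], [-0.057, -0.21, 0, 0, 0, -5], [-0.058, -0.25, 0, 0, 0, -6], [-0.06, -0.285, 0, 0, 0, -7], [-0.06, -0.297, 0, 0, 0, -7], [-0.045, -0.3, 0, 0, 0, -7], [-0.03, -0.304, 0, 0, 0, -7], [-0.017, -0.307, 0, 0, 0, -7], [-0.017, -0.307, 0, 0, 0, -7], [-0.017, -0.307, 0, 0, 0, -7], [-0.017, -0.307, 0, 0, 0, -7], [-0.017, -0.307, 0, 0, 0, -7], [-0.017, -0.307, 0, 0, 0, -7], [-0.017, -0.307, 0, 0, 0, -7]]])

```text
time: 21.7
tool_pos: [514.5, 8.3, 198.5]
tcp_rot: [-180.0, -0.0, -6.0]
ft_force: [0.3, -0.8, -1.8]
finger_gap: 13.1
```

Run:
```python
from h import *
snap('side','side13');snap('top','top13')
s=sensors.sense();print(s['tool_pos'],s['finger_gap'],s['ft_force'],s['tcp_rot'])
b=cv2.imread('pics/side13.png')[110:280,200:380]
cv2.imwrite('pics/c17.png',cv2.resize(b,None,fx=3.5,fy=3.5,interpolation=cv2.INTER_CUBIC))
b=cv2.imread('pics/top13.png')[150:290,220:360]
cv2.imwrite('pics/c18.png',cv2.resize(b,None,fx=4,fy=4,interpolation=cv2.INTER_CUBIC))
```

```text
[514.56030067   8.29665701 198.39078477] 13.228729312303617 [-0.52612253  0.40591507 -1.80168473] [ 1.79999451e+02 -1.02986107e-02 -6.00578870e+00]
```

View pics/c17.png

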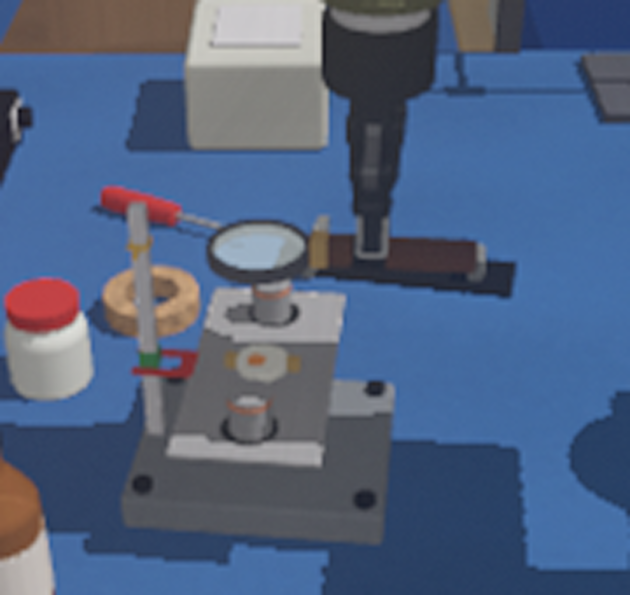

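View pics/c18.png

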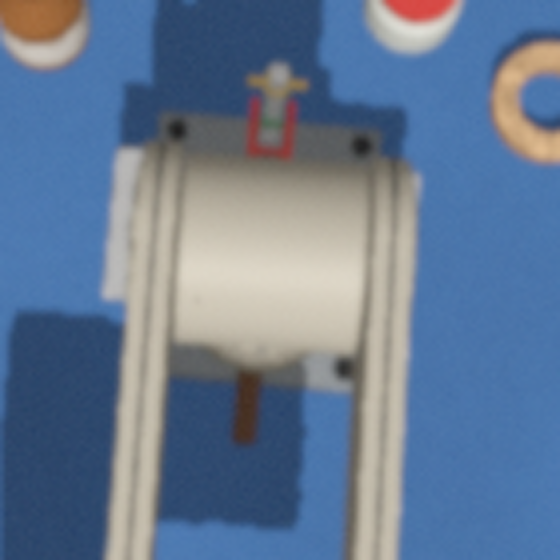

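Run:
```python
from m import *
for fn,roi,P in(('side0',(280,168,305,184),[[540.1,-313.4,42],[540.1,-313.4,36]]),('side12',(278,120,306,142),[[539.1,-312.6,209.7],[539.1,-312.6,203.7]]),('side13',(258,170,292,192),[[594.3,-1,211],[594.3,-1,205]])):
    s=load(fn);c=s['color'].astype(int)
    m=((c[...,2]>120)&(c[...,0]>95)&(abs(c[...,2]-c[...,1])<35)).astype(np.uint8)
    b=blobs('',m,roi,20);print(fn,b)
    mm=np.zeros_like(m);x0,y0,x1,y1=roi;mm[y0:y1,x0:x1]=m[y0:y1,x0:x1]
    cs,_=cv2.findContours(mm,0,1);k=max(cs,key=cv2.contourArea);print(cv2.fitEllipse(cv2.convexHull(k)))
    for X in P: print(proj(s,X).round(1))
# pts relative
im=cv2.imread('pics/side13.png')[160:200,250:345]
cv2.imwrite('pics/c19.png',cv2.resize(im,None,fx=8,fy=8,interpolation=cv2.INTER_NEAREST))
```

```text
side0 [(array([293.07, 175.11]), [284, 171, 19, 9, 138])]
((293.0365905761719, 175.13194274902344), (9.186516761779785, 18.216753005981445), 89.86067962646484)
[293.6 174.7]
[293.6 176.2]
side12 [(array([287.59, 129.87]), [278, 120, 26, 22, 354])]
((285.476318359375, 130.51309204101562), (23.26014518737793, 34.83143997192383), 90.39513397216797)
[294.3 129. ]
[294.3 130.7]
side13 [(array([273.32, 180.08]), [261, 174, 26, 13, 265])]
((273.318359375, 180.087158203125), (12.667722702026367, 25.439104080200195), 88.64413452148438)
[273.9 178.8]
[274.  180.9]
```

View pics/c19.png

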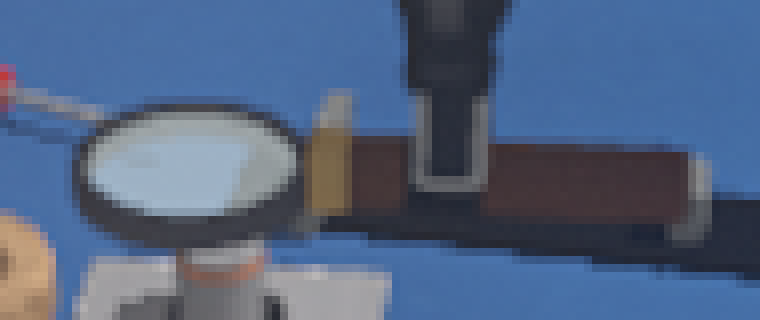

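Run:
```python
from m import *
s=load('side13')
a=np.array([np.cos(np.radians(-6)),np.sin(np.radians(-6)),0]);n=np.array([-a[1],a[0],0]);G=np.array([514.5,8.2,0])
f=lambda x,y,z:((proj(s,G+a*x+n*y+[0,0,z])-[250,160])*8).round(1)
print('grip-relative: far top edge',f(40,-8,219),f(-72,-8,219),'near bottom',f(40,8,199),f(-72,8,199))
print('rim leftmost',f(118,0,211),f(118,0,205),'rim front top/bottom',f(80,38,211),f(80,38,199),'rim back top',f(80,-38,211))
print('dz1mm',f(80,0,205)-f(80,0,206),'dy1',f(80,1,205)-f(80,0,205))
for fn in('side0',):
    s=load(fn);c=s['color']
    im=cv2.imread('pics/side0.png')[160:200,275:370]
    cv2.imwrite('pics/c20.png',cv2.resize(im,None,fx=8,fy=8,interpolation=cv2.INTER_NEAREST))
y=np.radians(-13.2);a=np.array([np.cos(y),np.sin(y),0]);n=np.array([-a[1],a[0],0]);G=np.array([540.1,-313.4,0])-80*a
f=lambda x,y,z:((proj(s,G+a*x+n*y+[0,0,z])-[275,160])*8).round(1)
print('start',f(40,-8,50),f(-72,-8,50),f(40,8,30),f(-72,8,30),'rim',f(118,0,42),f(80,38,42),f(80,38,30),f(80,-38,42))
```

```text
grip-relative: far top edge [321.2 123.4] [680.9 141.4] near bottom [315.9 204.5] [676.  223.6]
rim leftmost [ 73.  145.8] [ 73.9 162.2] rim front top/bottom [175.2 215.5] [176.3 248.8] rim back top [207.9  92.3]
dz1mm [0.  2.7] dy1 [-0.4  1.7]
start [244.7 102.8] [507.1 132.4] [236.3 161.9] [498.7 192.6] rim [ 63.3 108. ] [129.4 162.2] [129.3 186.7] [168.   75.4]
```

View pics/c20.png

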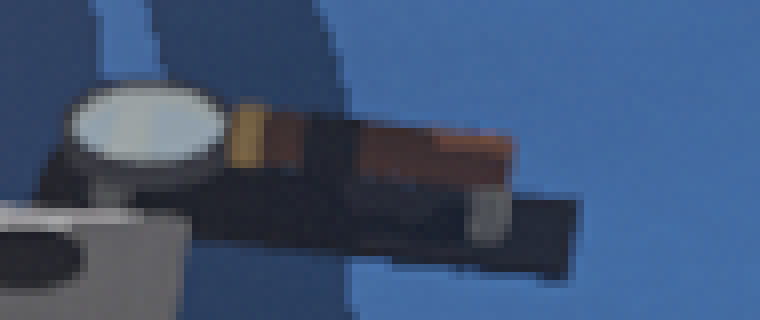

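```bash
cat > edge.py <<'E'
from m import *
def edge(fn,cols,r0,r1):
    c=load(fn)['color'].astype(float);g=c[...,2]-c[...,0];P=[]
    for u in cols:
        col=g[r0:r1,u];hi=col[:3].mean();lo=col.min();h=(hi+lo)/2
        i=np.where(col<h)[0][0];P.append((u,r0+i-1+(col[i-1]-h)/(col[i-1]-col[i])))
    return np.array(P)
def pl(fn,L,yaw,cols,zt):
    s=load(fn);a=np.array([np.cos(np.radians(yaw)),np.sin(np.radians(yaw)),0]);n=np.array([-a[1],a[0],0])
    p=proj(s,L-40*a-8*n+[0,0,zt]);q=proj(s,L-152*a-8*n+[0,0,zt])
    return p[1]+(np.array(cols)-p[0])*(q[1]-p[1])/(q[0]-p[0])
E
python3 - <<'E'
from edge import *
for fn,cols,r0,r1,L,yaw,z in(('side0',list(range(309,313))+list(range(320,338)),168,182,np.array([540.1,-313.4,0]),-13.2,50),('side13',list(range(295,302))+list(range(312,336)),170,186,np.array([594.1,-.2,0]),-6,219)):
    P=edge(fn,cols,r0,r1);e=P[:,1]-pl(fn,L,yaw,P[:,0],z)
    print(fn,e.round(2),np.polyfit(P[:,0]-P[0,0],e,1).round(4))
E
```

```text
side0 [ 0.2   0.05  0.02  0.12  0.16  0.14  0.22  0.33  0.33  0.34  0.26  0.21
  0.   -0.05  0.08  0.12  0.21  0.1   0.12  0.09 -0.06  0.  ] [-0.0029  0.1822]
side13 [0.83 0.76 0.7  0.63 0.59 0.63 -inf 0.86 0.81 0.74 0.69 0.64 0.7  0.64
 0.6  0.54 0.48 0.52 0.62 0.59 0.53 0.48 0.64 0.83 0.81 0.74 0.7  0.66
 0.72 0.77 0.79] [nan nan]edge.py:6: RuntimeWarning: divide by zero encountered in scalar divide
  i=np.where(col<h)[0][0];P.append((u,r0+i-1+(col[i-1]-h)/(col[i-1]-col[i])))
```

Run:
```python
from edge import *
a=np.array([.995,-.101,0]);n=np.array([.101,.995,0]);O=np.array([594.3,-1,0])
u={}
for fn,roi in(('side0',(232,172,250,192)),('side9',(230,170,252,192)),('side13',(230,170,252,192)),('top0',(275,160,305,180)),('top9',(275,160,305,180)),('top13',(275,160,305,180))):
    c=load(fn)['color'].astype(int);m=((c[...,0]>130)&(c[...,0]-c[...,2]>55)&(c[...,1]>100))
    print(fn,blobs('',m,roi,3), proj(load(fn),O+a*88+[0,0,205]).round(2))
    w=np.where(m,c[...,0]-c[...,2],0)[roi[1]:roi[3],roi[0]:roi[2]];yy,xx=np.mgrid[roi[1]:roi[3],roi[0]:roi[2]]
    u[fn]=((w*xx).sum()/w.sum(),(w*yy).sum()/w.sum())
    print(u[fn])
X=tri([ray(load('top9'),*u['top9']),ray(load('side9'),*u['side9'])]);print(X,(X-O)@a,(X-O)@n)
```

```text
side0 [(array([239.43, 180.71]), [237, 179, 6, 5, 14]), (array([246.8, 187.8]), [244, 187, 6, 3, 15]), (array([234.53, 189.87]), [232, 188, 6, 4, 15])] [239.83 179.16]
(np.float64(240.16447970704914), np.float64(185.62435154104364))
side9 [(array([239.43, 180.71]), [237, 179, 6, 5, 14]), (array([248.  , 188.27]), [244, 187, 8, 5, 22]), (array([235.  , 189.64]), [232, 188, 6, 4, 14])] [239.83 179.16]
(np.float64(241.7725680409593), np.float64(185.93209377526273))
side13 [(array([238.8, 180.8]), [237, 180, 5, 4, 10]), (array([248.  , 188.27]), [244, 187, 8, 5, 22]), (array([234.47, 189.88]), [231, 188, 7, 4, 17])] [239.83 179.16]
(np.float64(241.37759086812858), np.float64(187.22108741363772))
top0 [(array([284.33, 170.47]), [282, 169, 5, 4, 15]), (array([293.05, 171.67]), [290, 170, 7, 5, 21])] [288.74 169.98]
(np.float64(289.430159318266), np.float64(171.2975175991108))
top9 [(array([284.5 , 170.25]), [283, 169, 4, 4, 12]), (array([293.69, 171.  ]), [292, 170, 5, 3, 13])] [288.74 169.98]
(np.float64(289.2352297592998), np.float64(170.56619256017507))
top13 [] [288.74 169.98]
(np.float64(nan), np.float64(nan))
[681.73653222 -11.98255879 184.12914028] 88.10858799615868 -2.0965562416889907<stdin>:8: RuntimeWarning: invalid value encountered in scalar divide
```

Handle top-edge fits show no slope change since the rest, so the loupe is level. The residual is about 1 mm low and 1 mm toward +y, so I'll trim that and let it settle.

Call:
move_arm(rows=[[[0, 0.001, -0.001, 0, 0, 0], [0, 0.001, -0.001, 0, 0, 0], [0, 0.001, -0.001, 0, 0, 0], [0, 0.001, -0.001, 0, 0, 0], [0, 0.001, -0.001, 0, 0, 0], [0, 0.001, -0.001, 0, 0, 0], [0, 0.001, -0.001, 0, 0, 0], [0, 0.001, -0.001, 0, 0, 0], [0, 0.001, -0.001, 0, 0, 0], [0, 0.001, -0.001, 0, 0, 0]]])

```text
time: 22.8
tool_pos: [514.5, 7.3, 199.3]
tcp_rot: [180.0, 0.0, -6.0]
ft_force: [0.1, -0.7, -0.8]
finger_gap: 13.1
```

Run:
```python
from edge import *
snap('side','side14')
s=sensors.sense();print(s['time'],s['tool_pos'],s['finger_gap'],s['ft_force'],s['tcp_rot'],abs(s['qd']).max())
cols=list(range(295,301))+list(range(312,336))
P=edge('side14',cols,170,186);e=P[:,1]-pl('side14',np.array([594.1,-1,0]),-6,P[:,0],219);print(e.mean(),np.polyfit(P[:,0],e,1))
c=load('side14')['color'].astype(int)
m=((c[...,2]>120)&(c[...,0]>95)&(abs(c[...,2]-c[...,1])<35)).astype(np.uint8);print(blobs('',m,(258,170,292,192),20))
b=cv2.imread('pics/side14.png')[110:400,180:420]
cv2.imwrite('pics/c21.png',cv2.resize(b,None,fx=2,fy=2,interpolation=cv2.INTER_CUBIC))
```

```text
22.85 [514.535854     7.32362847 199.29702229] 13.405390771094641 [ 0.05276682 -0.67579534 -0.93420297] [-1.79999200e+02 -4.80677647e-04 -6.00645757e+00] 0.07678010210202642
0.35879131551020577 [-0.00726379  2.67085447]
[(array([273.47, 179.76]), [261, 174, 26, 13, 264])]
```

View pics/c21.png

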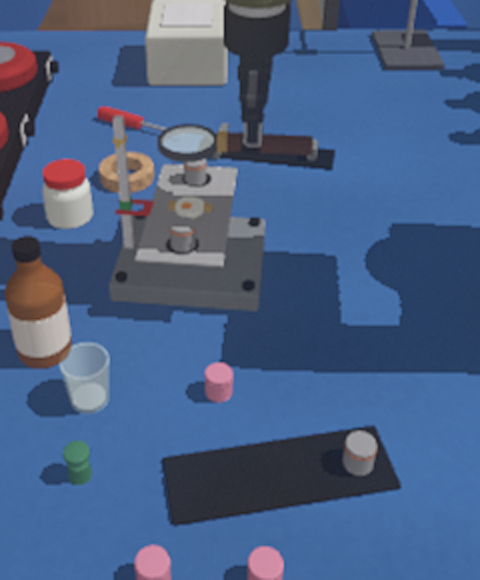

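The arm is still, the lens sits on the focus within about 1 mm, both weights stand on the seats, the spare is upright on the mat and the bystanders haven't moved. Handing in.

```bash
python3 -c "
from bench import hand_in; print(hand_in())"
```

```text
the job is handed in; nothing more can be done
None
```

I put two ballast weights on the pan, which brought the red pointer to about the middle of the green band. The job was handed in at about 23 s, with the gripper still holding the loupe level over the filter disc.

- **Pan:** it is about 35 mm down, in the middle of the 24–42 mm range, with a weight upright on each dark seat. One weight alone gave about 23 mm, just short of the band. The third weight is upright on the mat.
- **Loupe:** at hand-in the arm was still and showed no contact force.
    - From the arm's own position readings, the lens is within about 1 mm of the focus point.
    - In the side view, the handle edge shows the loupe is level to within about 1°.
- **Bystanders:** those in the last side view look unmoved.
- **Checks that disagreed or couldn't be done:**
    - The side view put the loupe about 0.2 px (under 1 mm) lower than the arm readings did.
    - My triangulation of the yellow mark failed because its colour mask caught other objects, so the height relies on the given 205 mm.
    - The arm blocked the top camera in the final pose, so centring was checked only from the side view and the arm readings.

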